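# Fit the nylon collar on the hand press's cranked lever

## Robot

A 6-joint arm with a two-finger parallel gripper is mounted at the origin on the work surface. World frame = base frame: x ahead of the robot, y to its left, z up, the work surface at z = 0. Lengths are in m, angles in rad, forces in N, time in s.
With the tool pointing down it reaches from about 0.3 to 0.875 m from the base axis. Payload 4.2 kg.
Tool frame: the origin (TCP) lies midway between the tips of the shut fingers; the grasp point (between the pads) lies 19 mm behind it (bot.grip_depth is the distance from the TCP to the grasp point, in m); y points along the fingers, x is the direction in which the jaws open and shut, and the axes are right-handed (so a half turn about y gives the same grasp; the last joint's range is limited). The gripper opens to 85 mm and grips with 20 to 120 N. Pads are 22 mm wide; open, the fingers measure 114 mm over their backs; the gripper's body (76 mm by 85 mm) begins 54 mm behind the grasp point. The pads swing forward as they close: fully open they stand 13 mm farther back than shut.
Start: joints at [1.138, 0.32, 1.565, -0, 1.257, -0.02], TCP at [0.231, 0.527, 0.231] pointing down, gripper open.
Joint ranges: [-3.11, 3.11], [-0.84, 2.01], [0.21, 2.61], [-1.34, 4.49], [0.05, 2.63], [-2.56, 2.56]. Speed limits (rad/s): [2.57, 2.57, 3.14, 3.14, 3.14, 3.14].

## Interface

Orientations are given as a unit quaternion [x, y, z, w].
In Python, from bench import bot gives the robot as it stands.
- The arm moves only by the shell command python3 -m handwheel 'ROWS'. ROWS is JSON, a list of rows, each an object with "linear": the shift along the tool's x, y, z in mm, a list of three; "yaw": the turn about the tool's y in rad; "hand": the opening, from -1 (shut) to 1 (fully open). In form: [{"linear": [tx, ty, tz], "yaw": yaw, "hand": hand}, ...]. A call has 1 to 10 rows; each row is the pose to reach, as a shift and turn from the pose commanded when the call began, along the tool's axes at that moment; what a row does not reach only later rows make up. A row lasts 1/8 s, in which the tool goes at most 62.5 mm and 10.7 degrees, less where a joint would pass 70% of its speed; a pose out of reach is approached as far as the arm can. A call with a gripper value outside its range is refused whole. The fingers move at their own pace and stop on an object; the grip force is fixed at half the most. Time passes only in rows, so rows that repeat a pose let the fingers close. It gives the time, the measured TCP pose, the force and the opening at its end, in the units of the state.
- bot.observe(): the state, without advancing time (a new reading comes with each control period).
- bot.read_camera(name): name is "scene" or "side" or "wrist"; returns (picture, depth): 400x640x3 uint8, red, green, blue; 400x640 float32, m along the optical axis (not along the pixel's ray), 0 where there is no reading.
- bot.get_calibration(name): a dict with "vertical_fov" (degrees; the focal length in pixels is half the picture's height over the tangent of half this angle, whatever the lens; pixels are square), "cx", "cy" (the principal point, pixels), "R" (3x3) and "t" (3): a world point X has camera coordinates R X + t; the wrist camera has in their place "T_tool_cam" (4x4, takes a point from camera to tool coordinates, whose origin is the TCP and whose axes are the tool frame's). Camera axes: x right, y down, z forward; pixel columns grow to the right and rows downward; lengths in m; the calibration is good to about 2 mm. The wrist camera is an equidistant fisheye: a pixel r from the principal point sees the ray r / f radians off the axis. A picture is of the moment at which its call begins: read the wrist's pose just before it. get_calibration takes no time and is no camera call.
- bot.sign_off(): hands the job in, once; it reports no verdict.
Trained networks look in the newest picture that a camera, given by its name, has taken for a name from the list of things; names that differ only in an ending like _2 or _b are one class to them, and where a whole thing is asked for, a point or a joint stands for the part that bears it (a point fixed in the world has none). Each returns a list of dicts, best first, with "score" (0 to 1); they miss things now and then, are a little off and sometimes report something else, mostly with a low value. They report only what shows in the picture. A call takes as long as a camera call. They do not tell look-alikes from the thing itself.
- bot.spot_in(thing, camera): "rect" ([left, top, width, height] in pixels, round what is visible of it).
- bot.trace(thing, camera): "pixels" (400x640 bool, what is visible of it) and "rect" ([left, top, width, height] in pixels, round what is visible of it).
The state is a dict: "clock": time; "q": joint angles; "qd": joint speeds; "joint_efforts": joint torques, N m; "ee_pos": TCP position; "orientation": TCP orientation; "wrist_force": force on the tool from outside, world axes, zero at the start; "wrist_torque": the same for the moment, N m; "opening": opening from 0.0 (shut) to 1.0 (fully open).
Only numpy, scipy, OpenCV 4.12 (cv2) and the standard library are available. Lean on these libraries where they do the work, as an engineer would, in place of code of your own. Each camera call takes 0.05 s, during which the arm holds its last target. There are 200 camera calls.

## Task

Take the white nylon collar off the steel arbor block, thread it onto the free end of the hand press's bent lever and slide it round the bend until it seats against the dark stop ring near the lever's hub; press it home there with about 8 N, then let go. Feel your way: do not let it bind, never load the lever with more than 12 N, and leave the other parts where they stand.

Things in the scene. Friction and masses are not known exactly. Their poses are not given: they have to be found in the camera images.
- collar: White nylon collar, loose, 35 g: octagonal outside, 36 mm across flats, 18 mm long, bore 14 mm wide right through. Origin at its centre; x axis along the bore (both ends alike). It starts standing on a flat on the arbor block, bore level, centre 18 mm above the block's top; its two upright flats, 36 mm apart, facing its own +y and -y, are the place to grip from above.
- arbor_block: Plain steel block fixed to the slab, 60 x 60 mm, 30 mm high, carrying the collar at the start. Origin at the centre of its underside, z up.
- press: Compact grey hand press bolted to the slab; origin on the slab surface, z up. Its lever, a locked round steel rod 12 mm thick, lies level, centre line 150 mm above the slab. Its inner leg runs straight along the press's y at x = -50 mm, from the hub at y = 0 to lever_bend at y = -175 mm. The press's head, 310 mm high with its ram, begins at y = -30 mm; past y = -75 mm the gripper has room.
- lever_bend (a point): Point on the rod's centre line where the inner leg ends and the bend begins; axes as the press. From here the rod curves level towards the press's -x with centre-line radius 45 mm through 50 degrees, then runs straight for 66 mm to its rounded tip. Bent by hand: all past this point may be swung about it by up to 4 degrees, and the straight leg about its own start by up to 3 more, either way.
- lever_tip (a point): The very end of the lever's free rounded tip, on the rod's centre line. x axis: along the straight outer leg from the tip inwards to the bend; z up.
- stop_ring: Dark steel ring clamped on the lever's inner leg, 26 mm outside diameter, 14 mm long; it is set 95 to 115 mm from the hub and does not slip. Origin at its centre on the rod's centre line, axes as the press: its face towards the bend lies 7 mm from the origin along -y, so the collar's centre is 16 mm from the origin along -y when home.
- ball_knob: Bystander: black plastic ball knob, 44 mm wide, 51 mm high, standing on its neck, unscrewed from the lever. Origin at the centre of its underside.
- bearing: Bystander: stainless bearing ring, 48 mm outside diameter, 14 mm high, lying flat. Origin at the centre of its underside.
- gear_hub: Bystander: bronze gear hub, 56 mm over the teeth, 32 mm high, standing on the toothed end. Origin at the centre of its underside.
- ram_insert: Bystander: blued steel press ram insert, stepped, 34 mm wide, 46 mm high, upright. Origin at the centre of its underside.
Not all that is in view belongs to the job. What is shaped like the collar but pink or purple is not meant.

How it is judged:
By the outcome, as a careful person would: the job done as asked, in the order asked, and still so for the second after the job is handed in, with the robot touching nothing.
It also fails if it takes over 72 s, if anything falls off the work surface, if the arm or the gripper's body presses on something with over 40 N, if the wrist force passes 120 N, or if a joint passes its speed limit or range.

## Working session

There is one attempt and no reset: what is moved stays moved. The work goes in short steps, Python scripts to look and compute and a shell command to move; the robot and the scene stay as the last step left them, time stands still between calls to the robot, and variables do not carry over. Pictures are saved under pics/ and viewed, about 8 in all and at most 12, crops included, and the job is handed in when it is done.

```bash
ls; mkdir -p pics; python3 - <<'E'
from bench import bot
import cv2,numpy as np
s=bot.observe();print({k:np.round(v,3).tolist() for k,v in s.items()})
for n in ['scene','side','wrist']:
    im,d=bot.read_camera(n);cv2.imwrite(f'pics/{n}0.png',im[:,:,::-1]);np.save(f'pics/{n}0.npy',d)
    c=bot.get_calibration(n);print(n,{k:np.round(v,4).tolist() for k,v in c.items()})
    for t in ['collar','press','stop_ring','arbor_block']:
        print(t,[(np.round(r['rect']).tolist(),round(r['score'],2)) for r in bot.spot_in(t,n)[:3]])
a=cv2.imread('pics/scene0.png');b=cv2.imread('pics/side0.png')
cv2.imwrite('pics/a.png',cv2.resize(np.vstack([a,b]),(800,1000))[:, :])
E
```

```text
pics
{'clock': 0.0, 'q': [1.138, 0.32, 1.566, -0.0, 1.257, -0.02], 'qd': [-0.001, 0.0, -0.002, 0.001, -0.001, -0.001], 'joint_efforts': [0.001, -41.552, -23.416, 0.0, 0.008, 0.0], 'ee_pos': [0.23, 0.526, 0.23], 'orientation': [0.592, 0.386, -0.387, -0.592], 'wrist_force': [-0.433, 0.634, -0.521], 'wrist_torque': [-0.019, 0.001, -0.015], 'opening': 1.0}
scene {'vertical_fov': 56.7565, 'cx': 321.3571, 'cy': 198.7832, 'R': [[-0.8479, 0.5302, -0.0015], [0.3704, 0.5902, -0.7173], [-0.3794, -0.6087, -0.6968]], 't': [0.4836, -0.1086, 1.0734]}
collar [([291.0, 169.0, 13.0, 19.0], 0.62), ([291.0, 142.0, 16.0, 13.0], 0.61), ([324.0, 148.0, 10.0, 9.0], 0.45)]
press [([291.0, 173.0, 114.0, 227.0], 0.85)]
stop_ring []
arbor_block [([286.0, 148.0, 29.0, 18.0], 0.87)]
side {'vertical_fov': 50.5429, 'cx': 321.6351, 'cy': 197.4298, 'R': [[0.9882, -0.153, 0.0074], [-0.1034, -0.7016, -0.705], [0.1131, 0.6959, -0.7091]], 't': [-0.5436, 0.1188, 0.8951]}
collar [([253.0, 291.0, 20.0, 22.0], 0.78), ([246.0, 330.0, 12.0, 21.0], 0.69), ([310.0, 296.0, 21.0, 20.0], 0.55)]
press [([308.0, 50.0, 74.0, 145.0], 0.83), ([280.0, 330.0, 40.0, 40.0], 0.18)]
stop_ring [([333.0, 139.0, 10.0, 5.0], 0.66)]
arbor_block [([279.0, 329.0, 38.0, 42.0], 0.75), ([416.0, 339.0, 20.0, 27.0], 0.41)]
wrist {'vertical_fov': 65.7065, 'cx': 327.254, 'cy': 195.0799, 'T_tool_cam': [[1.0, 0.0002, 0.0007, 0.0], [-0.0006, -0.317, 0.9484, -0.1417], [0.0004, -0.9484, -0.317, 0.0816], [0.0, 0.0, 0.0, 1.0]]}
collar [([80.0, 354.0, 14.0, 14.0], 0.56), ([59.0, 347.0, 15.0, 17.0], 0.5), ([71.0, 377.0, 12.0, 14.0], 0.48)]
press []
stop_ring []
arbor_block [([68.0, 364.0, 26.0, 24.0], 0.48)]
```

View pics/scene0.png

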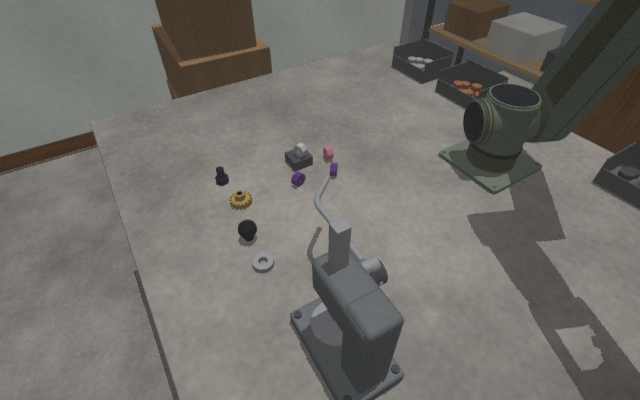

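View pics/side0.png

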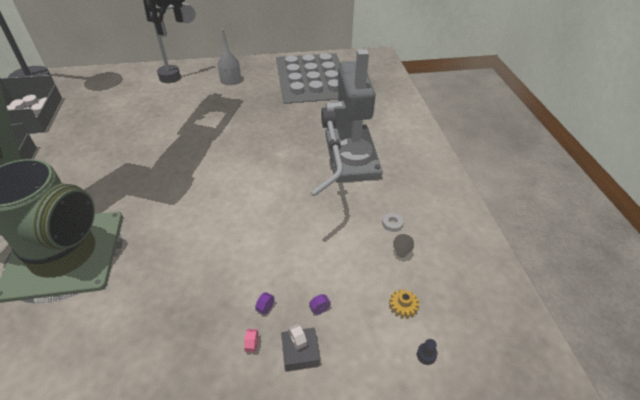

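The scene picture shows the white collar at (300,150) on the block and the lever's tip near (327,178). In the side picture the collar is at (299,337), the lever tip at (314,192) and the bend at about (339,172). Purple and pink decoys lie around the block.

```bash
cat > h.py <<'E'
import numpy as np,cv2
from bench import bot
from scipy.spatial.transform import Rotation as Ro
def cloud(n,d,c=None,T=None):
    c=c or bot.get_calibration(n); f=200/np.tan(np.radians(c['vertical_fov']/2))
    v,u=np.mgrid[0:400,0:640]; x=(u-c['cx'])/f; y=(v-c['cy'])/f
    if n=='wrist':
        r=np.hypot(x,y)+1e-9; k=np.tan(np.minimum(r,1.5))/r; x=x*k;y=y*k
    P=np.stack([x*d,y*d,d],-1)
    if n=='wrist':
        Tc=np.array(c['T_tool_cam']); P=P@Tc[:3,:3].T+Tc[:3,3]
        R,p=T; P=P@R.T+p
    else: P=(P-np.array(c['t']))@np.array(c['R'])
    P[d<=0]=np.nan
    return P
def pose():
    s=bot.observe(); return Ro.from_quat(s['orientation']).as_matrix(),np.array(s['ee_pos'])
E
python3 - <<'E'
from h import *
R,p=pose();print(np.round(R,3).tolist())
for n in ['scene','side']:
    d=np.load(f'pics/{n}0.npy');im=cv2.imread(f'pics/{n}0.png').astype(int);P=cloud(n,d)
    # table check
    print(n,'table z',np.nanmedian(P[...,2][200:300,150:250]))
    # lever
    u0,v0,u1,v1=(300,165,400,300) if n=='scene' else (305,110,350,205)
    Q=P[v0:v1,u0:u1];m=(Q[...,2]>.135)&(Q[...,2]<.17);vv,uu=np.nonzero(m)
    pts=Q[m];
    for i in range(0,len(pts),max(1,len(pts)//45)): print(uu[i]+u0,vv[i]+v0,np.round(pts[i],3))
    u0,v0,u1,v1=(280,135,320,175) if n=='scene' else (275,315,325,375)
    Q=P[v0:v1,u0:u1];I=im[v0:v1,u0:u1];m=(Q[...,2]>.04)&(I.min(-1)>110)
    pts=Q[m];print('collar',len(pts),pts.mean(0),pts.min(0),pts.max(0))
    t=pts[pts[:,2]>.058];print('top',len(t),t.mean(0),cv2.minAreaRect((t[:,:2]*1000).astype(np.float32)) if len(t)>3 else '')
    m=(Q[...,2]>.024)&(Q[...,2]<.036);pts=Q[m];print('block',len(pts),cv2.minAreaRect((pts[:,:2]*1000).astype(np.float32)))
E
```

```text
[[0.401, 0.0, -0.916], [0.916, 0.0, 0.401], [0.0, -1.0, 0.0]]
scene table z 0.0008126567705197935
327 174 [ 0.527 -0.047  0.156]
326 177 [ 0.534 -0.04   0.156]
326 179 [ 0.538 -0.033  0.158]
325 181 [ 0.542 -0.03   0.156]
324 183 [ 0.548 -0.025  0.156]
323 185 [ 0.552 -0.022  0.156]
322 187 [ 0.558 -0.017  0.156]
321 189 [ 0.563 -0.013  0.156]
320 191 [ 0.567 -0.01   0.155]
319 193 [ 0.572 -0.006  0.155]
318 195 [0.578 0.    0.158]
318 197 [0.58  0.004 0.156]
318 199 [0.583 0.009 0.156]
319 201 [0.585 0.015 0.157]
316 204 [0.594 0.018 0.156]
316 206 [0.596 0.021 0.153]
322 207 [0.589 0.032 0.157]
321 209 [0.593 0.035 0.156]
320 211 [0.596 0.036 0.153]
326 212 [0.589 0.048 0.157]
325 214 [0.593 0.049 0.154]
324 216 [0.596 0.051 0.152]
330 217 [0.59  0.063 0.157]
328 219 [0.595 0.064 0.155]
333 220 [0.589 0.072 0.156]
350 244 [0.595 0.135 0.155]
354 246 [0.592 0.143 0.156]
355 248 [0.594 0.149 0.158]
354 250 [0.597 0.151 0.157]
352 252 [0.601 0.15  0.152]
358 253 [0.595 0.16  0.157]
357 255 [0.598 0.161 0.155]
363 256 [0.591 0.169 0.155]
360 258 [0.599 0.17  0.157]
380 271 [0.593 0.215
[... 1829 characters left out ...]
4]
332 177 [ 0.568 -0.013  0.156]
330 179 [ 0.563 -0.017  0.154]
326 181 [ 0.554 -0.022  0.155]
322 183 [ 0.546 -0.026  0.154]
329 184 [ 0.56  -0.024  0.148]
326 186 [ 0.553 -0.03   0.149]
321 188 [ 0.542 -0.038  0.153]
317 190 [ 0.533 -0.043  0.154]
314 192 [ 0.527 -0.046  0.152]
316 194 [ 0.531 -0.047  0.147]
collar 266 [ 0.46407475 -0.28589184  0.06002617] [ 0.44984886 -0.3021015   0.04015936] [ 0.47761749 -0.26380822  0.06759087]
top 184 [ 0.46428431 -0.28408473  0.06303093] ((464.28900146484375, -282.6966247558594), (18.506975173950195, 31.545541763305664), 19.061992645263672)
block 936 ((466.58782958984375, -289.3151550292969), (60.94613265991211, 59.91407012939453), 89.98433685302734)
```

```bash
python3 -m handwheel '[{"linear":[-648,40,-539],"yaw":2.4,"hand":1},{"linear":[-648,40,-539],"yaw":2.4,"hand":1},{"linear":[-648,40,-539],"yaw":2.4,"hand":1},{"linear":[-648,40,-539],"yaw":2.4,"hand":1},{"linear":[-648,40,-539],"yaw":2.4,"hand":1},{"linear":[-648,40,-539],"yaw":2.4,"hand":1},{"linear":[-648,40,-539],"yaw":2.4,"hand":1},{"linear":[-648,40,-539],"yaw":2.4,"hand":1},{"linear":[-648,40,-539],"yaw":2.4,"hand":1},{"linear":[-648,40,-539],"yaw":2.4,"hand":1}]'
cat > rel.py <<'E'
# python3 rel.py x y z tool_x_angle_deg -> linear (mm), yaw from the measured pose
import sys;from h import *
R,p=pose();a=[float(v) for v in sys.argv[1:]];t=R.T@(np.array(a[:3])-p)*1000
ang=np.degrees(np.arctan2(R[1,0],R[0,0]));y=(ang-a[3]+180)%360-180
s=bot.observe();print('at',p.round(4),'ang',ang.round(2),'linear',t.round(1),'yaw',np.radians(y).round(4),'F',np.round(s['wrist_force'],2),'T',np.round(s['wrist_torque'],2),'t',s['clock'],'op',round(s['opening'],3),'q6',round(s['q'][5],2))
E
python3 rel.py 0.464 -0.284 0.16 -71
```

```text
clock: 2.0
ee_pos: [0.4043, -0.0752, 0.202]
orientation: [-0.661, 0.25, -0.251, 0.662]
wrist_force: [0.5, 0.2, -0.1]
opening: 1.0
at [ 0.4043 -0.0752  0.202 ] ang -41.47 linear [ 183.    42.1 -116.9] yaw 0.5155 F [ 0.53  0.25 -0.1 ] T [ 0.02 -0.02 -0.02] t 2.0 op 1.0 q6 0.51
```

```bash
python3 -m handwheel '[{"linear":[183,40,-117],"yaw":0.516,"hand":1},{"linear":[183,40,-117],"yaw":0.516,"hand":1},{"linear":[183,40,-117],"yaw":0.516,"hand":1},{"linear":[183,40,-117],"yaw":0.516,"hand":1},{"linear":[183,40,-117],"yaw":0.516,"hand":1},{"linear":[183,40,-117],"yaw":0.516,"hand":1},{"linear":[183,40,-117],"yaw":0.516,"hand":1}]'
cat > seecollar.py <<'E'
import sys;from h import *
T=pose();im,d=bot.read_camera('wrist');k=sys.argv[1]
cv2.imwrite(f'pics/w{k}.png',im[:,:,::-1]);np.save(f'pics/w{k}.npy',d)
P=cloud('wrist',d,T=T);I=im.astype(int)
near=np.hypot(P[...,0]-.464,P[...,1]+.284)<.06
w=near&(I.min(-1)>90)&(I.max(-1)-I.min(-1)<40)&(P[...,2]>.036)
print('white',w.sum(),np.nanmean(P[w],0))
for lo in (.052,.058,.062,.065):
    t=P[w&(P[...,2]>lo)];
    if len(t)>5: print(lo,len(t),t.mean(0).round(4),np.percentile(t,98,0).round(4),cv2.minAreaRect((t[:,:2]*1000).astype(np.float32)))
b=near&(P[...,2]>.024)&(P[...,2]<.034)
print('block',cv2.minAreaRect((P[b][:,:2]*1000).astype(np.float32)),np.median(P[b][:,2]))
E
python3 seecollar.py 1;python3 rel.py 0.464 -0.284 0.16 -71
```

```text
clock: 2.88
ee_pos: [0.4647, -0.2804, 0.1621]
orientation: [-0.577, 0.408, -0.408, 0.577]
wrist_force: [0.1, -0.6, 0.2]
opening: 0.997
white 1374 [ 0.46786525 -0.27996141  0.08511372]
0.052 1221 [ 0.4672 -0.2803  0.0904] [ 0.4903 -0.2321  0.2374] ((467.86883544921875, -282.00537109375), (30.6093807220459, 117.25978088378906), 18.986003875732422)
0.058 1012 [ 0.4672 -0.2803  0.0975] [ 0.4905 -0.2317  0.2385] ((467.86883544921875, -282.00537109375), (30.6093807220459, 117.25978088378906), 18.986003875732422)
0.062 790 [ 0.4672 -0.2802  0.108 ] [ 0.4906 -0.2311  0.2399] ((467.86883544921875, -282.00537109375), (30.6093807220459, 117.25978088378906), 18.986003875732422)
0.065 467 [ 0.4683 -0.28    0.1385] [ 0.491  -0.2305  0.2435] ((467.86883544921875, -282.00537109375), (30.6093807220459, 117.25978088378906), 18.986003875732422)
block ((467.88958740234375, -287.8614196777344), (60.80039978027344, 61.10731887817383), 89.94866180419922) 0.028994795753738506
at [ 0.4648 -0.2804  0.1622] ang -70.57 linear [ 3.1  2.2 -2. ] yaw 0.0076 F [-0.32 -0.2   0.39] T [ 0.02 -0.01  0.05] t 2.925 op 1.0 q6 0.67
```

View pics/w1.png

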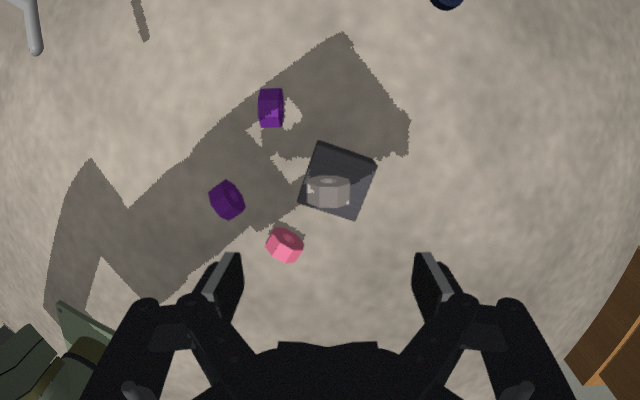

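The collar sits at (329,191) on the dark block, aligned with the jaws. The pink decoy at (285,243) is close to the left finger's descent, so I'll check the clearance.

```bash
python3 - <<'E'
from h import *
R,p=pose();d=np.load('pics/w1.npy');I=cv2.imread('pics/w1.png').astype(int)
P=cloud('wrist',d,T=(R,p));L=(P-p)@R*1000
near=np.hypot(P[...,0]-.464,P[...,1]+.284)<.05
w=near&(I.min(-1)>75)&(I.max(-1)-I.min(-1)<40)&(P[...,2]>.036)&(P[...,2]<.08)
for lo in (.04,.056,.06,.064):
    m=w&(P[...,2]>lo);t=P[m];print(lo,len(t),t.mean(0).round(4),cv2.minAreaRect((t[:,:2]*1000).astype(np.float32)),np.percentile(L[m],[2,98],axis=0).round(1).tolist())
b=near&(P[...,2]>.024)&(P[...,2]<.034)
for nm,m in [('pink',(I[...,2]>I[...,1]+50)&(I[...,2]>I[...,0]+20)),('purple',(I[...,0]>I[...,1]+50))]:
    m=m&(P[...,2]>.005)&(P[...,2]<.06)&(np.hypot(P[...,0]-.464,P[...,1]+.284)<.15);print(nm,np.percentile(L[m],[2,98],axis=0).round(0).tolist(),P[m].mean(0))
E
```

```text
0.04 1178 [ 0.4673 -0.28    0.0594] ((465.2740173339844, -280.8517761230469), (19.435989379882812, 35.79202651977539), 17.94456672668457) [[-16.6, 96.0, -8.5], [17.5, 121.3, 9.7]]
0.056 928 [ 0.4662 -0.2805  0.0624] ((465.3321228027344, -281.1080017089844), (19.388736724853516, 34.336727142333984), 17.944568634033203) [[-15.4, 95.9, -8.6], [16.5, 105.8, 9.6]]
0.06 680 [ 0.4657 -0.2806  0.064 ] ((465.5716247558594, -280.761962890625), (19.050691604614258, 26.501371383666992), 20.27916717529297) [[-11.8, 95.8, -8.6], [12.9, 102.0, 9.1]]
0.064 426 [ 0.4654 -0.2807  0.0652] ((465.3247375488281, -280.85400390625), (18.45307159423828, 18.060728073120117), 18.91081428527832) [[-7.7, 95.6, -8.6], [8.7, 98.1, 8.8]]
pink [[-61.0, 126.0, -81.0], [-28.0, 155.0, -53.0]] [ 0.38870181 -0.26056265  0.02684093]
purple [[-113.0, 126.0, -31.0], [-43.0, 152.0, 87.0]] [ 0.47123099 -0.20062899  0.03095604]
```

```bash
python3 -c "
from bench import bot;print(bot.grip_depth)"; python3 -m handwheel '[{"linear":[0.5,50,0.3],"yaw":0.008,"hand":1},{"linear":[0.5,100,0.3],"yaw":0.008,"hand":1},{"linear":[0.5,120,0.3],"yaw":0.008,"hand":1},{"linear":[0.5,129,0.3],"yaw":0.008,"hand":1},{"linear":[0.5,129,0.3],"yaw":0.008,"hand":1}]'; python3 rel.py 0.464 -0.284 0.16 -71
```

```text
0.0187
clock: 3.55
ee_pos: [0.4656, -0.2816, 0.033]
orientation: [-0.575, 0.411, -0.411, 0.575]
wrist_force: [0.6, -0.7, -0.4]
opening: 0.997
at [ 0.4656 -0.2816  0.033 ] ang -71.07 linear [   1.8 -127.    -2.3] yaw -0.0011 F [ 0.65 -0.71 -0.38] T [ 0.02  0.02 -0.03] t 3.55 op 0.997 q6 0.68
```

```bash
python3 -m handwheel '[{"linear":[0,0,0],"yaw":0,"hand":0},{"linear":[0,0,0],"yaw":0,"hand":-1},{"linear":[0,0,0],"yaw":0,"hand":-1},{"linear":[0,0,0],"yaw":0,"hand":-1},{"linear":[0,0,0],"yaw":0,"hand":-1},{"linear":[0,0,0],"yaw":0,"hand":-1}]'; python3 rel.py 0.464 -0.284 0.16 -71;python3 -m handwheel '[{"linear":[0,0,0],"yaw":0,"hand":-1},{"linear":[0,0,0],"yaw":0,"hand":-1}]'; python3 rel.py 0.464 -0.284 0.16 -71
```

```text
clock: 4.3
ee_pos: [0.4659, -0.2822, 0.0336]
orientation: [-0.575, 0.411, -0.412, 0.575]
wrist_force: [-0.5, 0.5, 6.8]
opening: 0.41
at [ 0.4659 -0.2822  0.0336] ang -71.11 linear [   1.2 -126.4   -2.2] yaw -0.0019 F [-0.51  0.53  6.78] T [0.09 0.06 0.  ] t 4.3 op 0.41 q6 0.68
clock: 4.55
ee_pos: [0.4659, -0.2822, 0.0336]
orientation: [-0.575, 0.411, -0.412, 0.575]
wrist_force: [0.0, -0.2, 6.1]
opening: 0.406
at [ 0.4659 -0.2822  0.0336] ang -71.11 linear [   1.2 -126.4   -2.2] yaw -0.0019 F [ 0.04 -0.15  6.07] T [0.05 0.04 0.05] t 4.55 op 0.406 q6 0.68
```

```bash
python3 -m handwheel '[{"linear":[0,-10,0],"yaw":0,"hand":-1},{"linear":[0,-60,0],"yaw":0,"hand":-1},{"linear":[-40,-115,12],"yaw":-0.1,"hand":-1},{"linear":[-85,-150,25],"yaw":-0.22,"hand":-1},{"linear":[-130,-165,38],"yaw":-0.35,"hand":-1},{"linear":[-165,-165,50],"yaw":-0.42,"hand":-1},{"linear":[-165,-165,50],"yaw":-0.42,"hand":-1},{"linear":[-165,-165,50],"yaw":-0.42,"hand":-1},{"linear":[-165,-165,50],"yaw":-0.42,"hand":-1}]'; python3 - <<'E'
from h import *
T=pose();im,d=bot.read_camera('wrist')
cv2.imwrite('pics/w2.png',im[:,:,::-1]);np.save('pics/w2.npy',d);np.save('pics/w2T.npy',np.vstack([T[0],T[1]]))
E
python3 rel.py 0.494 -0.077 0.1355 -47
```

```text
clock: 5.68
ee_pos: [0.4592, -0.1105, 0.1975]
orientation: [0.648, -0.283, 0.283, -0.648]
wrist_force: [1.0, -0.4, 0.1]
opening: 0.41
at [ 0.4592 -0.1105  0.1975] ang -47.13 linear [-0.9 61.9 48.3] yaw -0.0023 F [ 0.72  0.15 -1.07] T [ 0.01 -0.01 -0.04] t 5.725 op 0.409 q6 0.56
```

View pics/w2.png

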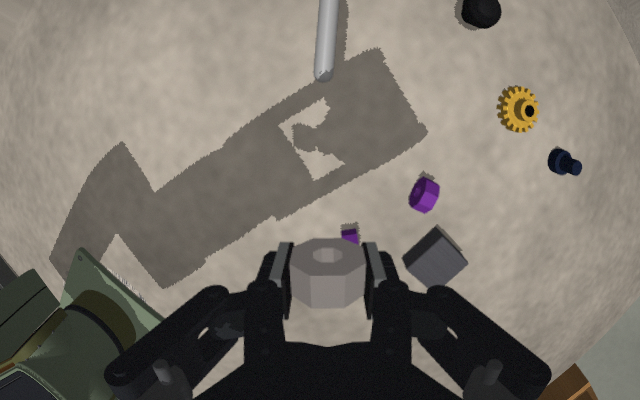

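The wrist picture shows the collar held square in the jaws at (328,268), with its bore facing the rod tip at (322,78). Next I'll fit the outer leg and the held collar in the tool frame.

```bash
cat > fit.py <<'E'
from h import *
from scipy.optimize import least_squares
def rodfit(P,guess,ang,half):
    "fit horizontal-ish cylinder r=6mm: line through guess with angle; returns offset point & dir"
    q=P
    def f(v):
        c=guess+np.array([-np.sin(ang),np.cos(ang),0])*v[0]+np.array([0,0,v[1]])
        u=np.array([np.cos(ang+v[2])*np.cos(v[3]),np.sin(ang+v[2])*np.cos(v[3]),np.sin(v[3])])
        w=q-c; return (np.linalg.norm(np.cross(w,u),axis=1)-.006)*1000
    r=least_squares(f,[0,0,0,0],loss='soft_l1',f_scale=.7,x_scale=[.001,.001,.01,.01])
    v=r.x;c=guess+np.array([-np.sin(ang),np.cos(ang),0])*v[0]+np.array([0,0,v[1]])
    return c,np.degrees(ang+v[2]),np.degrees(v[3]),np.sqrt(np.mean(r.fun**2))
E
python3 - <<'E'
from fit import *
M=np.load('pics/w2T.npy');T=(M[:3],M[3]);d=np.load('pics/w2.npy');I=cv2.imread('pics/w2.png').astype(int)
P=cloud('wrist',d,T=T);L=(P-T[1])@T[0]*1000
m=(P[...,2]>.13)&(P[...,2]<.17);m[100:]=0;q=P[m];print(len(q),q.min(0),q.max(0))
c,a,e,rm=rodfit(q,np.array([.55,-.02,.15]),np.radians(43),0);print('wrist rod',c,a,e,rm)
u=np.array([np.cos(np.radians(a)),np.sin(np.radians(a)),0]);s=(q-c)@u;tip=c+u*np.sort(s)[2];print('tip',tip)
# collar
cm=np.zeros(m.shape,bool);cm[230:312,285:372]=1
cm&=(I.min(-1)>60)&(abs(L[...,0])<20)&(abs(L[...,2])<15)&(L[...,1]<0)&(L[...,1]>-50)
t=L[cm];print('collar',len(t),np.percentile(t,[1,50,99],axis=0).round(1).tolist())
top=cm&(L[...,1]<np.percentile(t[:,1],1)+2.5);tt=L[top];print('top',len(tt),np.percentile(tt,[2,50,98],axis=0).round(2).tolist(),np.linalg.lstsq(np.c_[tt[:,[0,2]],np.ones(len(tt))],tt[:,1],rcond=None)[0])
for n in ['scene','side']:
    d=np.load(f'pics/{n}0.npy');P=cloud(n,d);m=(P[...,2]>.135)&(P[...,2]<.17)
    g=P[m];o=g[(g[:,1]<-.004)&(g[:,1]>-.06)&(g[:,0]>.5)&(g[:,0]<.6)];print(n,len(o),rodfit(o,np.array([.55,-.02,.15]),np.radians(43),0))
    i=g[(g[:,1]>.036)&(g[:,1]<.078)&(g[:,0]>.56)&(g[:,0]<.62)];print(n,len(i),rodfit(i,np.array([.59,.06,.15]),np.radians(90),0))
E
```

```text
1630 [ 0.52115206 -0.0489758   0.14823496] [ 0.56773408 -0.01059064  0.15736627]
wrist rod [ 0.55300859 -0.02322632  0.14921919] 38.485621255532365 0.6706688893015621 0.7694678398869558
tip [ 0.52274939 -0.04728318  0.14921919]
collar 4658 [[-17.3, -32.4, -8.7], [-0.1, -25.2, 6.9], [17.4, -0.9, 11.0]]
top 1405 [[-8.69, -32.56, -8.67], [-0.12, -31.33, 0.93], [8.55, -30.05, 9.34]] [-4.02194676e-03  7.40713685e-03 -3.13291228e+01]
scene 125 (array([ 0.55315861, -0.02338719,  0.15075558]), np.float64(38.4127433391836), np.float64(0.22955043462344787), np.float64(0.7198797909713665))
scene 93 (array([0.59108876, 0.06      , 0.15081466]), np.float64(87.86055826274796), np.float64(0.7764285967914712), np.float64(0.7976089662586213))
side 194 (array([ 0.55268813, -0.02288267,  0.14830326]), np.float64(38.381844619886735), np.float64(1.055963714598619), np.float64(1.1030520393126104))
side 74 (array([0.59053052, 0.06      , 0.14838062]), np.float64(87.52325950517991), np.float64(-0.22492276076042605), np.float64(0.7714070669591635))
```

```bash
python3 rel.py 0.4989 -0.0663 0.136 -51.55
```

```text
at [ 0.4592 -0.1105  0.1975] ang -47.13 linear [-5.4 61.4 59.2] yaw 0.0771 F [ 0.72  0.15 -1.07] T [ 0.01 -0.01 -0.04] t 5.725 op 0.409 q6 0.56
```

```bash
python3 -m handwheel '[{"linear":[-5.4,30,10],"yaw":0.077,"hand":-1},{"linear":[-5.4,61.4,30],"yaw":0.077,"hand":-1},{"linear":[-5.4,61.4,59.2],"yaw":0.077,"hand":-1},{"linear":[-5.4,61.4,59.2],"yaw":0.077,"hand":-1},{"linear":[-5.4,61.4,59.2],"yaw":0.077,"hand":-1},{"linear":[-5.4,61.4,59.2],"yaw":0.077,"hand":-1}]'; cat > look.py <<'E'
import sys;from fit import *
k=sys.argv[1];T=pose();im,d=bot.read_camera('wrist')
cv2.imwrite(f'pics/w{k}.png',im[:,:,::-1]);np.save(f'pics/w{k}.npy',d);np.save(f'pics/w{k}T.npy',np.vstack(T))
P=cloud('wrist',d,T=T);L=(P-T[1])@T[0]*1000
ok=(P[...,2]>.135)&(P[...,2]<.17)&(L[...,2]>16)
# straight stretches of the rod (world): outer leg, inner leg
o=P[ok&(P[...,1]<-.006)&(P[...,0]>.5)&(abs(L[...,0])<25)]
if len(o)>80: print('outer',len(o),rodfit(o,np.array([.55,-.02,.15]),np.radians(38.4),0))
i=P[ok&(P[...,1]>.04)&(P[...,1]<.075)&(P[...,0]>.56)&(P[...,0]<.62)]
if len(i)>80: print('inner',len(i),i.min(0),i.max(0),rodfit(i,np.array([.59,.06,.15]),np.radians(87.7),0))
g=im.astype(int).min(-1)>60
cm=g&(abs(L[...,0])<20)&(abs(L[...,2])<12)&(L[...,1]<-28)&(L[...,1]>-36)
t=L[cm]
if len(t)>50: print('collar top',len(t),np.percentile(t,[2,50,98],axis=0).round(2).tolist())
E
python3 look.py 3; python3 rel.py 0.4989 -0.0663 0.136 -51.55
```

```text
clock: 6.48
ee_pos: [0.4983, -0.066, 0.1365]
orientation: [0.637, -0.307, 0.307, -0.637]
wrist_force: [-0.3, -0.9, -1.5]
opening: 0.407
outer 4386 (array([ 0.55274718, -0.02346608,  0.149086  ]), np.float64(38.51082782471113), np.float64(0.21658650366099302), np.float64(0.5466078532994042))
collar top 1854 [[-11.13, -32.59, -8.66], [-0.12, -31.14, 2.03], [10.79, -28.16, 10.5]]
at [ 0.4984 -0.066   0.1365] ang -51.51 linear [0.6 0.5 0.2] yaw 0.0007 F [ 0.54 -0.37  0.04] T [ 0.01 -0.01  0.01] t 6.525 op 0.406 q6 0.74
```

View pics/w3.png

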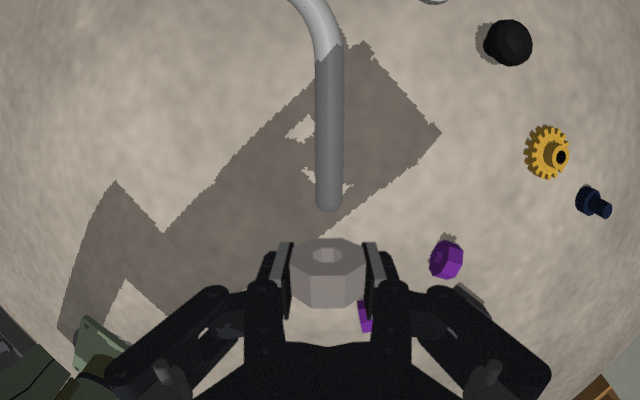

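```bash
python3 -m handwheel '[{"linear":[0.6,0.5,8],"yaw":0,"hand":-1},{"linear":[0.6,0.5,16],"yaw":0,"hand":-1},{"linear":[0.6,0.5,19],"yaw":0,"hand":-1},{"linear":[0.6,0.5,22],"yaw":0,"hand":-1},{"linear":[0.6,0.5,24],"yaw":0,"hand":-1},{"linear":[0.6,0.5,26],"yaw":0,"hand":-1},{"linear":[0.6,0.5,26],"yaw":0,"hand":-1}]'
cat > st.py <<'E'
from h import *
R,p=pose();s=bot.observe();f=R.T@np.array(s['wrist_force']);t=R.T@np.array(s['wrist_torque'])
print('at',p.round(4),'ang',np.degrees(np.arctan2(R[1,0],R[0,0])).round(2),'Ftool',f.round(2),'Ttool',t.round(3),'t',round(s['clock'],2))
E
python3 st.py
```

```text
clock: 7.4
ee_pos: [0.5196, -0.0495, 0.1358]
orientation: [-0.637, 0.307, -0.307, 0.637]
wrist_force: [0.0, 0.2, -0.2]
opening: 0.408
at [ 0.5196 -0.0495  0.1358] ang -51.44 Ftool [-0.12  0.18  0.13] Ttool [0.011 0.023 0.086] t 7.4
```

```bash
python3 -m handwheel '[{"linear":[0,0,3],"yaw":0,"hand":-1},{"linear":[0,0,6],"yaw":0,"hand":-1},{"linear":[0,0,9],"yaw":0,"hand":-1},{"linear":[0,0,12],"yaw":0,"hand":-1},{"linear":[0,0,12],"yaw":0,"hand":-1}]';python3 st.py
python3 -m handwheel '[{"linear":[0,0,4],"yaw":0,"hand":-1},{"linear":[0,0,8],"yaw":0,"hand":-1},{"linear":[0,0,12],"yaw":0,"hand":-1},{"linear":[0,0,12],"yaw":0,"hand":-1}]';python3 st.py; python3 look.py 4
```

```text
clock: 8.02
ee_pos: [0.5291, -0.0419, 0.1358]
orientation: [-0.637, 0.307, -0.307, 0.637]
wrist_force: [0.7, -0.0, -0.7]
opening: 0.404
at [ 0.5291 -0.0419  0.1358] ang -51.43 Ftool [0.42 0.74 0.51] Ttool [ 0.006 -0.017  0.   ] t 8.03
clock: 8.52
ee_pos: [0.5386, -0.0344, 0.1357]
orientation: [-0.637, 0.307, -0.307, 0.637]
wrist_force: [-0.1, 0.4, -0.7]
opening: 0.408
at [ 0.5386 -0.0344  0.1357] ang -51.43 Ftool [-0.41  0.75  0.15] Ttool [ 0.022  0.039 -0.014] t 8.53
outer 1727 (array([ 0.55279853, -0.02353086,  0.14911812]), np.float64(38.745270482513206), np.float64(-0.09651162397442037), np.float64(0.466009471516479))
inner 2252 [0.58524244 0.04006334 0.14833796] [0.59839521 0.0749999  0.15743765] (array([0.59186618, 0.05992505, 0.14912988]), np.float64(88.12009826026218), np.float64(0.011580823645132134), np.float64(0.5592098705169372))
collar top 1829 [[-11.04, -32.57, -8.54], [-0.12, -31.11, 1.95], [10.78, -28.2, 10.75]]
```

View pics/w4.png

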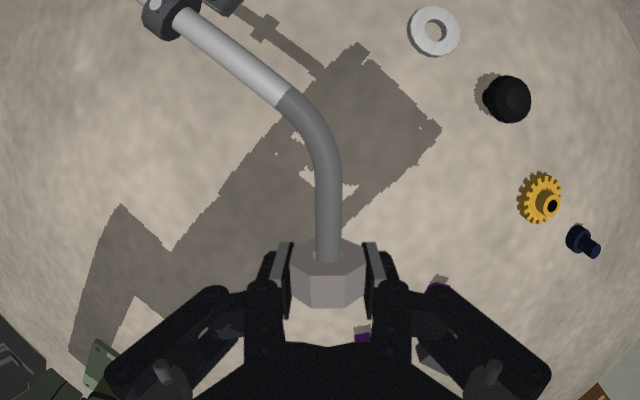

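The collar is on the rod with no load. The stop ring is visible at (170,15) and the inner leg at (230,55). I'll fit the whole lever model (kinks included) to the depth points and locate the ring.

```bash
cat > lev.py <<'E'
from fit import *
def center(v,n=1):
    # v: bx,by,yaw,d1,d2 ; returns dense (pos,tangent angle inward, arclength from tip)
    bx,by,yaw,d1,d2=v; seg=[]
    s1=np.linspace(0,.12,121)  # inner leg from bend towards hub
    # press frame, bend at origin; path outward: heading -y, curving to -x
    th=np.linspace(0,np.radians(50),60); arc=np.c_[-.045*(1-np.cos(th)),-.045*np.sin(th)]
    h=np.c_[-np.sin(th),-np.cos(th)]
    def rot(a,P): c,s=np.cos(a),np.sin(a); return P@np.array([[c,s],[-s,c]])
    l=np.linspace(0,.066,67)[1:]
    arc=rot(d1,arc);h=rot(d1,h); hd=rot(d2,h[-1:])
    leg=arc[-1]+l[:,None]*hd
    P=np.vstack([np.c_[0*s1,s1][::-1],arc[1:],leg]);H=np.vstack([np.tile([0,-1.],(121,1)),h[1:],np.tile(hd,(66,1))])
    P=rot(yaw,P)+[bx,by];H=rot(yaw,H)
    P,H=P[::-1],-H[::-1]
    s=np.r_[0,np.cumsum(np.linalg.norm(np.diff(P,axis=0),axis=1))]
    return P,np.arctan2(H[:,1],H[:,0]),s
def fitlev(pts,z0):
    from scipy.spatial import cKDTree
    def f(x):
        P,a,s=center(x[:5]); i=cKDTree(P).query(pts[:,:2])[1]
        n=np.c_[-np.sin(a),np.cos(a)][i]; e=((pts[:,:2]-P[i])*n).sum(1)
        return np.r_[(np.hypot(e,pts[:,2]-x[5])-.006)*1000, np.degrees(x[3])/4*3,np.degrees(x[4])/3*3]
    r=least_squares(f,[.591,.03,-.04,0,0,z0],loss='soft_l1',f_scale=.7,x_scale=[.001,.001,.01,.01,.01,.001])
    return r.x,np.sqrt(np.mean(r.fun**2))
E
python3 - <<'E'
from lev import *
A=[]
for k in (4,3):
    M=np.load(f'pics/w{k}T.npy');T=(M[:3],M[3]);d=np.load(f'pics/w{k}.npy');P=cloud('wrist',d,T=T);L=(P-T[1])@T[0]*1000
    m=(P[...,2]>.146)&(P[...,2]<.16)&(L[...,2]>16)&(P[...,1]<.078)&(P[...,0]>.5)&(P[...,0]<.605)&((P[...,1]<-.0)|(P[...,0]>.56))
    q=P[m];A.append(q);v,r=fitlev(q[::2],.149);print(k,len(q),v[:2].round(5),np.degrees(v[2:5]).round(2),v[5].round(4),r.round(2))
    if k==4:
        R=(P[...,1]>.065)&(P[...,1]<.14)&(abs(P[...,0]-.592)<.02)&(P[...,2]>.158)&(P[...,2]<.168);q2=P[R]
        print('ring',len(q2),np.percentile(q2,[1,5,50,95,99],axis=0).round(4).tolist())
for n in ['scene','side']:
    d=np.load(f'pics/{n}0.npy');P=cloud(n,d);R=(P[...,1]>.065)&(P[...,1]<.14)&(abs(P[...,0]-.592)<.02)&(P[...,2]>.158)&(P[...,2]<.168);q2=P[R]
    print(n,'ring',len(q2),np.percentile(q2,[1,5,50,95,99],axis=0).round(4).tolist() if len(q2) else '')
q=np.vstack(A);v,r=fitlev(q[::3],.149);print('all',v[:2].round(5),np.degrees(v[2:5]).round(2),v[5].round(4),r.round(2));np.save('lev.npy',v)
P,a,s=center(v);print('tip',P[0],'outer ang',np.degrees(a[0]),'leg start',P[66],s[66],'bend',v[:2],s[125])
E
```

```text
4 7720 [0.59069 0.02707] [-2.03  0.33  0.2 ] 0.1491 0.52
ring 801 [[0.5836, 0.0895, 0.1581], [0.5847, 0.09, 0.1583], [0.5907, 0.0942, 0.1611], [0.5973, 0.1026, 0.1643], [0.5988, 0.1039, 0.1653]]
3 6220 [0.59071 0.0272 ] [-1.53  0.    0.  ] 0.1491 0.55
scene ring 0 
side ring 35 [[0.5836, 0.089, 0.1581], [0.5845, 0.0896, 0.1582], [0.5918, 0.0951, 0.1603], [0.5989, 0.1023, 0.1631], [0.5999, 0.1031, 0.1638]]
all [0.59067 0.02689] [-2.08  0.29  0.15] 0.1491 0.54Traceback (most recent call last):
  File "<stdin>", line 14, in <module>
  File "lev.py", line 4, in center
    bx,by,yaw,d1,d2=v; seg=[]
    ^^^^^^^^^^^^^^^
ValueError: too many values to unpack (expected 5)
```

```bash
cat > plan.py <<'E'
# python3 plan.py step_mm n -> rows along the lever from the present pose
import sys;from lev import *
v=np.array([.59067,.02689,*np.radians([-2.08,.29,.15])]);P,a,s=center(v)
at=lambda q:np.array([np.interp(q,s,P[:,0]),np.interp(q,s,P[:,1])])
off=np.array([-.12,.35])/1000
def best(q):
    h=.009;A,B=at(q-h),at(q+h);u=(B-A)/np.linalg.norm(B-A);n=np.array([-u[1],u[0]])
    e=[(at(k)-A)@n for k in np.linspace(q-h,q+h,19)];m=A+n*(max(e)+min(e))/2;c=m+u*((at(q)-m)@u)
    return c,u
R,p=pose();x,z=R[:2,0],R[:2,2];C=p[:2]+x*off[0]+z*off[1]
qs=np.linspace(.009,s[-1]-.01,3000);q0=qs[np.argmin([np.linalg.norm(at(q)-C) for q in qs])]
c,u=best(q0);n=np.array([-u[1],u[0]]);bend=s[185]
print('s',(q0*1000).round(1),'leg start 66, bend',(s[126]*1000).round(1),'lateral err mm',((C-c)@n*1000).round(2),'ang err deg',np.degrees(np.arctan2(z[1],z[0])-np.arctan2(u[1],u[0])).round(2),'C',C.round(4))
st,N=float(sys.argv[1])/1000,int(sys.argv[2])
for k in range(1,N+1):
    c,u=best(q0+st*k);xt=np.array([u[1],-u[0]]);t=c-xt*off[0]-u*off[1]-p[:2]
    print((q0+st*k).round(4),'x %.1f z %.1f yaw %.3f'%(t@x*1000,t@z*1000,np.arctan2(z[1],z[0])-np.arctan2(u[1],u[0])))
E
python3 plan.py 4 9
```

```text
s 21.8 leg start 66, bend 106.3 lateral err mm 0.39 ang err deg 0.21 C [ 0.5386 -0.0342]
0.0258 x 0.4 z 4.0 yaw 0.004
0.0298 x 0.4 z 8.0 yaw 0.004
0.0338 x 0.4 z 12.0 yaw 0.004
0.0378 x 0.4 z 16.0 yaw 0.004
0.0418 x 0.5 z 20.0 yaw 0.004
0.0458 x 0.5 z 24.0 yaw 0.004
0.0498 x 0.5 z 28.0 yaw 0.004
0.0538 x 0.5 z 32.0 yaw 0.004
0.0578 x 0.5 z 36.0 yaw 0.003
```

```bash
python3 -m handwheel '[{"linear":[0.2,0,4],"yaw":0.003,"hand":-1},{"linear":[0.4,0,8],"yaw":0.003,"hand":-1},{"linear":[0.4,0,12],"yaw":0.003,"hand":-1},{"linear":[0.4,0,16],"yaw":0.003,"hand":-1},{"linear":[0.4,0,20],"yaw":0.003,"hand":-1},{"linear":[0.4,0,24],"yaw":0.003,"hand":-1},{"linear":[0.4,0,28],"yaw":0.003,"hand":-1},{"linear":[0.5,0,32],"yaw":0.003,"hand":-1},{"linear":[0.5,0,32],"yaw":0.003,"hand":-1}]';python3 st.py;python3 plan.py 3 6
```

```text
clock: 9.7
ee_pos: [0.5639, -0.0149, 0.1358]
orientation: [-0.637, 0.308, -0.308, 0.637]
wrist_force: [-0.2, 0.1, -0.5]
opening: 0.41
at [ 0.5639 -0.0149  0.1358] ang -51.61 Ftool [-0.21  0.49 -0.14] Ttool [ 0.018 -0.03   0.016] t 9.7
s 53.9 leg start 66, bend 106.3 lateral err mm -0.05 ang err deg 0.03 C [ 0.5641 -0.0146]
0.0569 x -0.0 z 3.0 yaw 0.001
0.0599 x -0.1 z 6.0 yaw -0.004
0.0629 x -0.1 z 9.0 yaw -0.020
0.0659 x -0.2 z 12.0 yaw -0.047
0.0689 x -0.4 z 14.9 yaw -0.085
0.0719 x -0.8 z 17.9 yaw -0.135
```

```bash
python3 -m handwheel '[{"linear":[0,0,3],"yaw":0,"hand":-1},{"linear":[-0.1,0,6],"yaw":-0.004,"hand":-1},{"linear":[-0.1,0,9],"yaw":-0.02,"hand":-1},{"linear":[-0.2,0,12],"yaw":-0.047,"hand":-1},{"linear":[-0.2,0,12],"yaw":-0.047,"hand":-1}]';python3 st.py;python3 plan.py 2 8
```

```text
clock: 10.32
ee_pos: [0.5731, -0.0073, 0.1357]
orientation: [-0.644, 0.293, -0.293, 0.644]
wrist_force: [0.8, -0.2, 0.4]
opening: 0.404
at [ 0.5731 -0.0073  0.1357] ang -48.9 Ftool [ 0.7  -0.39  0.43] Ttool [-0.031  0.006  0.001] t 10.32
s 65.9 leg start 66, bend 106.3 lateral err mm 0.02 ang err deg 0.03 C [ 0.5733 -0.007 ]
0.0679 x -0.0 z 2.0 yaw -0.024
0.0699 x -0.1 z 4.0 yaw -0.053
0.0719 x -0.3 z 6.0 yaw -0.087
0.0739 x -0.5 z 7.9 yaw -0.126
0.0759 x -0.8 z 9.9 yaw -0.169
0.0779 x -1.1 z 11.9 yaw -0.214
0.0799 x -1.6 z 13.8 yaw -0.258
0.0819 x -2.1 z 15.7 yaw -0.302
```

```bash
python3 -m handwheel '[{"linear":[0,0,2],"yaw":-0.024,"hand":-1},{"linear":[-0.1,0,4],"yaw":-0.053,"hand":-1},{"linear":[-0.3,0,6],"yaw":-0.087,"hand":-1},{"linear":[-0.5,0,7.9],"yaw":-0.126,"hand":-1},{"linear":[-0.5,0,7.9],"yaw":-0.126,"hand":-1}]';python3 st.py;python3 plan.py 2 9
```

```text
clock: 10.95
ee_pos: [0.5787, -0.0018, 0.1357]
orientation: [-0.661, 0.252, -0.252, 0.661]
wrist_force: [0.1, 0.4, -0.7]
opening: 0.403
at [ 0.5787 -0.0018  0.1357] ang -41.67 Ftool [-0.16  0.7   0.37] Ttool [ 0.003  0.015 -0.019] t 10.95
s 73.7 leg start 66, bend 106.3 lateral err mm 0.05 ang err deg 0.22 C [ 0.5788 -0.0014]
0.0757 x 0.0 z 2.0 yaw -0.039
0.0777 x -0.1 z 3.9 yaw -0.084
0.0797 x -0.3 z 5.9 yaw -0.128
0.0817 x -0.6 z 7.9 yaw -0.173
0.0837 x -0.9 z 9.8 yaw -0.217
0.0857 x -1.4 z 11.8 yaw -0.262
0.0877 x -1.9 z 13.7 yaw -0.306
0.0897 x -2.5 z 15.6 yaw -0.351
0.0917 x -3.3 z 17.4 yaw -0.395
```

```bash
python3 -m handwheel '[{"linear":[0,0,2],"yaw":-0.039,"hand":-1},{"linear":[-0.1,0,3.9],"yaw":-0.084,"hand":-1},{"linear":[-0.3,0,5.9],"yaw":-0.128,"hand":-1},{"linear":[-0.6,0,7.9],"yaw":-0.173,"hand":-1},{"linear":[-0.6,0,7.9],"yaw":-0.173,"hand":-1}]';python3 st.py;python3 look.py 5; python3 plan.py 2 9; python3 - <<'E'
from lev import *
M=np.load('pics/w5T.npy');T=(M[:3],M[3]);d=np.load('pics/w5.npy');P=cloud('wrist',d,T=T);L=(P-T[1])@T[0]*1000
m=(P[...,2]>.146)&(P[...,2]<.16)&(L[...,2]>16)&(P[...,1]<.078)&(P[...,0]>.575)&(P[...,0]<.605);q=P[m]
print(len(q),rodfit(q[q[:,1]>.036],np.array([.59,.06,.15]),np.radians(87.9),0))
R=(P[...,1]>.065)&(P[...,1]<.14)&(abs(P[...,0]-.592)<.02)&(P[...,2]>.158)&(P[...,2]<.168);print('ring',np.percentile(P[R],[1,5,50,95,99],axis=0).round(4).tolist())
E
```

```text
clock: 11.58
ee_pos: [0.5835, 0.0045, 0.1358]
orientation: [-0.68, 0.194, -0.194, 0.68]
wrist_force: [-0.2, -0.4, -1.4]
opening: 0.411
at [0.5835 0.0045 0.1358] ang -31.77 Ftool [ 0.07  1.45 -0.43] Ttool [-0.018  0.018  0.005] t 11.57
inner 2282 [0.58564494 0.04000055 0.14739603] [0.59866373 0.07498337 0.15694554] (array([0.59189441, 0.05992391, 0.14914633]), np.float64(87.86584307788443), np.float64(0.20523875887812865), np.float64(0.528256402740675))
collar top 1835 [[-11.05, -32.51, -8.64], [-0.1, -31.1, 1.92], [10.74, -28.26, 10.48]]
s 81.6 leg start 66, bend 106.3 lateral err mm 0.05 ang err deg 0.09 C [0.5835 0.0048]
0.0836 x 0.0 z 2.0 yaw -0.043
0.0856 x -0.1 z 4.0 yaw -0.087
0.0876 x -0.3 z 5.9 yaw -0.132
0.0896 x -0.6 z 7.9 yaw -0.176
0.0916 x -1.0 z 9.8 yaw -0.221
0.0936 x -1.4 z 11.8 yaw -0.265
0.0956 x -2.0 z 13.7 yaw -0.310
0.0976 x -2.6 z 15.6 yaw -0.353
0.0996 x -3.3 z 17.4 yaw -0.391
3665 (array([0.59188957, 0.05993071, 0.14913544]), np.float64(87.94251965578654), np.float64(0.12945959461603074), np.float64(0.531213649710374))
ring [[0.5841, 0.0902, 0.1581], [0.5853, 0.0907, 0.1584], [0.5946, 0.0968, 0.1609], [0.6015, 0.1034, 0.1642], [0.6027, 0.104, 0.1649]]
```

View pics/w5.png

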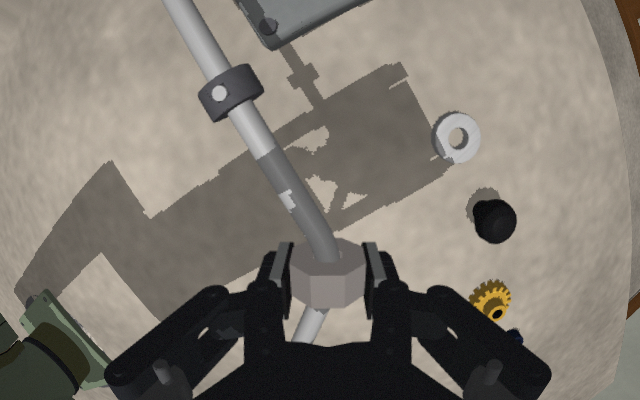

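The collar is mid-bend with the rod exiting behind it at (312,322), and the ring is at (232,93). There is no load, and the model matches the fresh fit, so I'll carry on.

```bash
python3 -m handwheel '[{"linear":[0,0,2],"yaw":-0.043,"hand":-1},{"linear":[-0.1,0,4],"yaw":-0.087,"hand":-1},{"linear":[-0.3,0,5.9],"yaw":-0.132,"hand":-1},{"linear":[-0.6,0,7.9],"yaw":-0.176,"hand":-1},{"linear":[-1.0,0,9.8],"yaw":-0.221,"hand":-1},{"linear":[-1.0,0,9.8],"yaw":-0.221,"hand":-1}]';python3 st.py;python3 plan.py 2 10
```

```text
clock: 12.38
ee_pos: [0.5877, 0.0133, 0.1358]
orientation: [-0.697, 0.118, -0.118, 0.697]
wrist_force: [0.9, 1.1, -0.7]
opening: 0.407
at [0.5877 0.0133 0.1358] ang -19.17 Ftool [0.51 0.71 1.31] Ttool [ 0.038  0.031 -0.029] t 12.38
s 91.5 leg start 66, bend 106.3 lateral err mm 0.09 ang err deg 0.11 C [0.5877 0.0136]
0.0935 x 0.1 z 2.0 yaw -0.043
0.0955 x -0.0 z 4.0 yaw -0.087
0.0975 x -0.2 z 5.9 yaw -0.130
0.0995 x -0.5 z 7.9 yaw -0.168
0.1015 x -0.8 z 9.9 yaw -0.202
0.1035 x -1.2 z 11.8 yaw -0.230
0.1055 x -1.7 z 13.8 yaw -0.254
0.1075 x -2.2 z 15.7 yaw -0.272
0.1095 x -2.7 z 17.6 yaw -0.286
0.1115 x -3.3 z 19.5 yaw -0.294
```

```bash
python3 -m handwheel '[{"linear":[0.1,0,2],"yaw":-0.043,"hand":-1},{"linear":[0,0,4],"yaw":-0.087,"hand":-1},{"linear":[-0.2,0,5.9],"yaw":-0.13,"hand":-1},{"linear":[-0.5,0,7.9],"yaw":-0.168,"hand":-1},{"linear":[-0.8,0,9.9],"yaw":-0.202,"hand":-1},{"linear":[-0.8,0,9.9],"yaw":-0.202,"hand":-1}]';python3 st.py;python3 plan.py 2 10
```

```text
clock: 13.12
ee_pos: [0.5902, 0.023, 0.1358]
orientation: [-0.706, 0.047, -0.047, 0.706]
wrist_force: [-0.6, 0.7, -0.4]
opening: 0.403
at [0.5902 0.023  0.1358] ang -7.56 Ftool [-0.72  0.36  0.63] Ttool [ 0.032  0.023 -0.014] t 13.12
s 101.6 leg start 66, bend 106.3 lateral err mm -0.06 ang err deg -0.05 C [0.5901 0.0233]
0.1036 x -0.1 z 2.0 yaw -0.029
0.1056 x -0.1 z 4.0 yaw -0.052
0.1076 x -0.2 z 6.0 yaw -0.070
0.1096 x -0.3 z 8.0 yaw -0.084
0.1116 x -0.5 z 10.0 yaw -0.092
0.1136 x -0.7 z 11.9 yaw -0.096
0.1156 x -0.9 z 13.9 yaw -0.096
0.1176 x -1.1 z 15.9 yaw -0.096
0.1196 x -1.3 z 17.9 yaw -0.096
0.1216 x -1.5 z 19.9 yaw -0.096
```

```bash
python3 -m handwheel '[{"linear":[-0.1,0,2],"yaw":-0.029,"hand":-1},{"linear":[-0.1,0,4],"yaw":-0.052,"hand":-1},{"linear":[-0.2,0,6],"yaw":-0.07,"hand":-1},{"linear":[-0.3,0,8],"yaw":-0.084,"hand":-1},{"linear":[-0.5,0,10],"yaw":-0.092,"hand":-1},{"linear":[-0.7,0,11.9],"yaw":-0.096,"hand":-1},{"linear":[-1.1,0,15.9],"yaw":-0.096,"hand":-1},{"linear":[-1.5,0,19.9],"yaw":-0.096,"hand":-1},{"linear":[-1.5,0,19.9],"yaw":-0.096,"hand":-1}]';python3 st.py;python3 plan.py 4 8; python3 look.py 6; python3 - <<'E'
from lev import *
M=np.load('pics/w6T.npy');T=(M[:3],M[3]);d=np.load('pics/w6.npy');P=cloud('wrist',d,T=T);L=(P-T[1])@T[0]*1000
R=(P[...,1]>.075)&(P[...,1]<.12)&(abs(P[...,0]-.592)<.02)&(P[...,2]>.158)&(P[...,2]<.168)&(L[...,2]>16);print('ring',np.percentile(P[R],[1,5,50,95,99],axis=0).round(4).tolist(),np.percentile(L[R],[1,5,50,95,99],axis=0).round(2).tolist())
E
```

```text
clock: 14.25
ee_pos: [0.5913, 0.0432, 0.1358]
orientation: [-0.707, 0.013, -0.013, 0.707]
wrist_force: [0.6, -0.2, -0.6]
opening: 0.402
at [0.5913 0.0432 0.1358] ang -2.03 Ftool [ 0.59  0.56 -0.23] Ttool [0.04  0.023 0.064] t 14.25
s 121.9 leg start 66, bend 106.3 lateral err mm 0.05 ang err deg 0.05 C [0.5912 0.0435]
0.1259 x 0.1 z 4.0 yaw 0.001
0.1299 x 0.1 z 8.0 yaw 0.001
0.1339 x 0.1 z 12.0 yaw 0.001
0.1379 x 0.1 z 16.0 yaw 0.001
0.1419 x 0.1 z 20.0 yaw 0.001
0.1459 x 0.1 z 24.0 yaw 0.001
0.1499 x 0.1 z 28.0 yaw 0.001
0.1539 x 0.1 z 32.0 yaw 0.001
inner 860 [0.58585819 0.05910474 0.14874158] [0.59813191 0.07499994 0.15649203] (array([0.59195529, 0.05992147, 0.14912822]), np.float64(88.48251133510249), np.float64(-0.37172417465723007), np.float64(0.480654236617768))
collar top 1849 [[-10.98, -32.59, -8.74], [-0.06, -31.1, 1.93], [10.81, -28.19, 10.37]]
ring [[0.584, 0.0908, 0.1581], [0.585, 0.0915, 0.1584], [0.5931, 0.0981, 0.1609], [0.6011, 0.104, 0.1642], [0.6019, 0.1044, 0.165]] [[-9.42, -29.21, 47.7], [-8.33, -28.42, 48.38], [-0.07, -25.14, 55.03], [7.81, -22.59, 60.86], [8.67, -22.29, 61.29]]
```

View pics/w6.png

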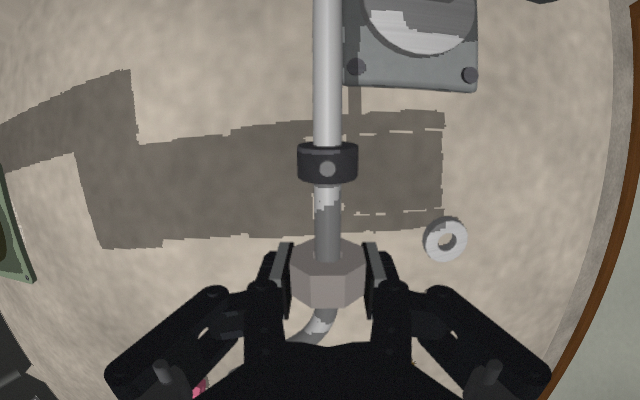

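The collar is past the bend on the inner leg, and the ring face is about 37 mm ahead at (328,180). I'll approach, then creep.

```bash
python3 -m handwheel '[{"linear":[0,0,4],"yaw":0,"hand":-1},{"linear":[0,0,8],"yaw":0,"hand":-1},{"linear":[0,0,12],"yaw":0,"hand":-1},{"linear":[0,0,16],"yaw":0,"hand":-1},{"linear":[0,0,20],"yaw":0,"hand":-1},{"linear":[0,0,24],"yaw":0,"hand":-1},{"linear":[0,0,28],"yaw":0,"hand":-1},{"linear":[0,0,31],"yaw":0,"hand":-1},{"linear":[0,0,33],"yaw":0,"hand":-1},{"linear":[0,0,33],"yaw":0,"hand":-1}]';python3 st.py;python3 plan.py 1 1
```

```text
clock: 15.55
ee_pos: [0.5925, 0.0759, 0.1358]
orientation: [-0.707, 0.013, -0.013, 0.707]
wrist_force: [0.1, -0.2, -0.8]
opening: 0.407
at [0.5925 0.0759 0.1358] ang -2.05 Ftool [ 0.12  0.81 -0.18] Ttool [ 0.002 -0.025 -0.007] t 15.55
s 154.7 leg start 66, bend 106.3 lateral err mm 0.06 ang err deg 0.03 C [0.5924 0.0762]
0.1557 x 0.1 z 1.0 yaw 0.000
```

```bash
for i in 1 2 ; do python3 -m handwheel '[{"linear":[0,0,0.5],"yaw":0,"hand":-1},{"linear":[0,0,1],"yaw":0,"hand":-1},{"linear":[0,0,1],"yaw":0,"hand":-1}]' >/dev/null;python3 st.py; done; python3 -m handwheel '[{"linear":[0,0,0.5],"yaw":0,"hand":-1},{"linear":[0,0,0.5],"yaw":0,"hand":-1}]'>/dev/null;python3 st.py
```

```text
at [0.5926 0.0767 0.1358] ang -2.07 Ftool [-0.23  0.18 -0.24] Ttool [ 0.052  0.018 -0.022] t 15.93
at [0.5926 0.0778 0.1358] ang -2.06 Ftool [ 0.13  0.07 -0.79] Ttool [ 0.016 -0.045 -0.014] t 16.3
at [0.5926 0.0783 0.1358] ang -2.06 Ftool [-0.7  -0.27 -0.65] Ttool [-0.068  0.003 -0.024] t 16.55
```

```bash
python3 -m handwheel '[{"linear":[0,0,0.5],"yaw":0,"hand":-1},{"linear":[0,0,0.5],"yaw":0,"hand":-1}]' >/dev/null;python3 st.py;python3 -m handwheel '[{"linear":[0,0,0.5],"yaw":0,"hand":-1},{"linear":[0,0,0.5],"yaw":0,"hand":-1}]'>/dev/null;python3 st.py
```

```text
at [0.5926 0.0788 0.1358] ang -2.06 Ftool [-0.87  0.49 -0.13] Ttool [ 0.007 -0.034  0.023] t 16.8
at [0.5926 0.0793 0.1358] ang -2.06 Ftool [-0.59  0.49 -0.1 ] Ttool [-0.066  0.002 -0.017] t 17.05
```

```bash
python3 -m handwheel '[{"linear":[0,0,0.4],"yaw":0,"hand":-1},{"linear":[0,0,0.4],"yaw":0,"hand":-1}]' >/dev/null;python3 st.py;python3 -m handwheel '[{"linear":[0,0,0.4],"yaw":0,"hand":-1},{"linear":[0,0,0.4],"yaw":0,"hand":-1}]'>/dev/null;python3 st.py
```

```text
at [0.5927 0.0797 0.1358] ang -2.06 Ftool [ 0.27 -0.3  -1.59] Ttool [ 0.021 -0.004 -0.   ] t 17.3
at [0.5927 0.0801 0.1358] ang -2.06 Ftool [ 0.88  0.39 -0.3 ] Ttool [0.008 0.002 0.009] t 17.55
```

```bash
python3 -m handwheel '[{"linear":[0,0,0.4],"yaw":0,"hand":-1},{"linear":[0,0,0.4],"yaw":0,"hand":-1}]' >/dev/null;python3 st.py;python3 -m handwheel '[{"linear":[0,0,0.4],"yaw":0,"hand":-1},{"linear":[0,0,0.4],"yaw":0,"hand":-1}]'>/dev/null;python3 st.py
```

```text
at [0.5927 0.0805 0.1358] ang -2.06 Ftool [-0.82  0.39  0.11] Ttool [-0.006  0.049 -0.01 ] t 17.8
at [0.5927 0.0809 0.1358] ang -2.06 Ftool [-0.13  0.32 -0.37] Ttool [-0.005 -0.064 -0.028] t 18.05
```

```bash
python3 -m handwheel '[{"linear":[0,0,0.4],"yaw":0,"hand":-1},{"linear":[0,0,0.4],"yaw":0,"hand":-1}]' >/dev/null;python3 st.py;python3 -m handwheel '[{"linear":[0,0,0.4],"yaw":0,"hand":-1},{"linear":[0,0,0.4],"yaw":0,"hand":-1}]'>/dev/null;python3 st.py
```

```text
at [0.5927 0.0811 0.1358] ang -2.06 Ftool [-0.64  0.13 -1.06] Ttool [-0.133  0.025 -0.042] t 18.3
at [0.5927 0.0811 0.1358] ang -2.06 Ftool [-0.26  0.88 -3.7 ] Ttool [-0.476  0.034 -0.01 ] t 18.55
```

```bash
python3 -m handwheel '[{"linear":[0,0,0.3],"yaw":0,"hand":-1},{"linear":[0,0,0.3],"yaw":0,"hand":-1}]' >/dev/null;python3 st.py;python3 -m handwheel '[{"linear":[0,0,0],"yaw":0,"hand":-1}]'>/dev/null;python3 st.py
```

```text
at [0.5927 0.0812 0.1358] ang -2.06 Ftool [ 0.04  0.36 -4.97] Ttool [-0.753  0.033  0.029] t 18.8
at [0.5927 0.0812 0.1358] ang -2.06 Ftool [ 0.48 -0.61 -5.19] Ttool [-0.801  0.035 -0.041] t 18.93
```

```bash
python3 -m handwheel '[{"linear":[0,0,0.3],"yaw":0,"hand":-1},{"linear":[0,0,0.5],"yaw":0,"hand":-1},{"linear":[0,0,0.5],"yaw":0,"hand":-1}]' >/dev/null;python3 st.py;python3 -m handwheel '[{"linear":[0,0,0],"yaw":0,"hand":-1}]'>/dev/null;python3 st.py
```

```text
at [0.5927 0.0812 0.1358] ang -2.05 Ftool [-0.46 -0.11 -6.71] Ttool [-1.019  0.075 -0.005] t 19.3
at [0.5927 0.0812 0.1358] ang -2.05 Ftool [ 0.61 -0.48 -6.49] Ttool [-1.033  0.091 -0.066] t 19.43
```

```bash
python3 -m handwheel '[{"linear":[0,0,0.25],"yaw":0,"hand":-1},{"linear":[0,0,0.4],"yaw":0,"hand":-1},{"linear":[0,0,0.4],"yaw":0,"hand":-1}]' >/dev/null;python3 st.py;python3 -m handwheel '[{"linear":[0,0,0],"yaw":0,"hand":-1},{"linear":[0,0,0],"yaw":0,"hand":-1},{"linear":[0,0,0],"yaw":0,"hand":-1}]'>/dev/null;python3 st.py
```

```text
at [0.5927 0.0812 0.1358] ang -2.05 Ftool [-0.07 -0.35 -8.17] Ttool [-1.189  0.009 -0.   ] t 19.8
at [0.5927 0.0812 0.1358] ang -2.05 Ftool [ 0.94 -0.2  -8.28] Ttool [-1.177  0.089 -0.021] t 20.18
```

```bash
python3 -m handwheel '[{"linear":[0,0,-0.4],"yaw":0,"hand":-1},{"linear":[0,0,-0.8],"yaw":0,"hand":-1},{"linear":[0,0,-0.8],"yaw":0,"hand":-1}]' >/dev/null;python3 st.py;python3 -m handwheel '[{"linear":[0,0,-0.8],"yaw":0,"hand":0.1},{"linear":[0,0,-0.8],"yaw":0,"hand":0.3},{"linear":[0,0,-0.8],"yaw":0,"hand":0.6},{"linear":[0,0,-0.8],"yaw":0,"hand":1},{"linear":[0,0,-0.8],"yaw":0,"hand":1},{"linear":[0,0,-0.8],"yaw":0,"hand":1}]';python3 st.py
```

```text
at [0.5927 0.0812 0.1358] ang -2.06 Ftool [-0.04  0.36 -5.29] Ttool [-0.847  0.055  0.009] t 20.55
clock: 21.3
ee_pos: [0.5927, 0.0813, 0.1358]
orientation: [-0.707, 0.013, -0.013, 0.707]
wrist_force: [-0.1, -0.1, 0.0]
opening: 0.999
at [0.5927 0.0813 0.1358] ang -2.06 Ftool [-0.14 -0.04 -0.11] Ttool [0.008 0.008 0.021] t 21.3
```

```bash
python3 -m handwheel '[{"linear":[0,-20,0],"yaw":0,"hand":1},{"linear":[0,-60,0],"yaw":0,"hand":1},{"linear":[0,-90,-20],"yaw":0,"hand":1},{"linear":[0,-90,-60],"yaw":0,"hand":1},{"linear":[0,-90,-60],"yaw":0,"hand":1},{"linear":[0,-90,-60],"yaw":0,"hand":1}]';python3 - <<'E'
from lev import *
T=pose();im,d=bot.read_camera('wrist');cv2.imwrite('pics/w7.png',im[:,:,::-1])
P=cloud('wrist',d,T=T);I=im.astype(int)
R=(P[...,1]>.06)&(P[...,1]<.12)&(abs(P[...,0]-.592)<.022)&(P[...,2]>.158)&(P[...,2]<.175)
for y in np.arange(.066,.108,.002):
    m=R&(abs(P[...,1]-y)<.001);print(round(y,3),m.sum(),(np.nanmax(P[m][:,2]).round(4),I[m].mean().round(0)) if m.sum() else '')
E
```

```text
clock: 22.05
ee_pos: [0.5904, 0.0215, 0.2256]
orientation: [-0.707, 0.013, -0.013, 0.707]
wrist_force: [-0.2, 0.6, 0.3]
opening: 0.998
0.066 0 
0.068 0 
0.07 0 
0.072 54 (np.float64(0.1677), np.float64(121.0))
0.074 133 (np.float64(0.1679), np.float64(122.0))
0.076 133 (np.float64(0.1676), np.float64(120.0))
0.078 142 (np.float64(0.1677), np.float64(121.0))
0.08 140 (np.float64(0.1679), np.float64(120.0))
0.082 138 (np.float64(0.168), np.float64(121.0))
0.084 137 (np.float64(0.1679), np.float64(127.0))
0.086 137 (np.float64(0.1674), np.float64(186.0))
0.088 142 (np.float64(0.1678), np.float64(190.0))
0.09 132 (np.float64(0.1674), np.float64(153.0))
0.092 82 (np.float64(0.1635), np.float64(75.0))
0.094 79 (np.float64(0.1643), np.float64(82.0))
0.096 85 (np.float64(0.1654), np.float64(104.0))
0.098 85 (np.float64(0.1652), np.float64(108.0))
0.1 81 (np.float64(0.165), np.float64(90.0))
0.102 82 (np.float64(0.1632), np.float64(76.0))
0.104 51 (np.float64(0.163), np.float64(75.0))
0.106 0
```

View pics/w7.png

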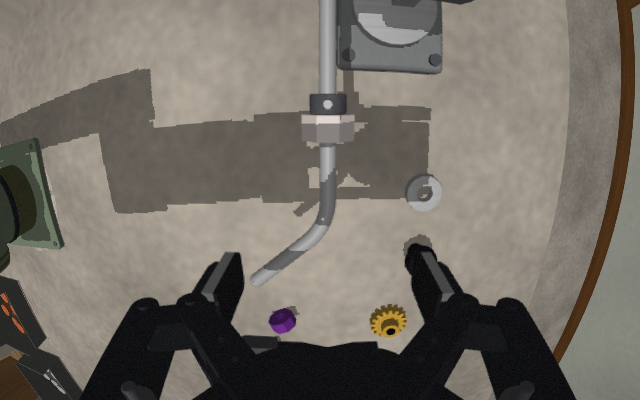

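The collar sits at (328,128), flush against the dark ring at (328,104) with no visible gap, and the gripper is clear. I'll hand in.

```bash
python3 -c "
from bench import bot
print(bot.sign_off())"
```

```text
the job is handed in; nothing more can be done
None
```

The white collar is seated against the stop ring on the lever. I took it off the arbor block, threaded it over the tip, slid it round the bend and let go. The job was handed in at about 22 s of the 72 s allowed.

- **Sliding:** I read the forces at the end of each move. Along the leg and round the bend they stayed within about 1.5 N, which is close to the sensor's noise. There was no sign of binding.
- **Pressing home:** I pressed against the ring at 8.2–8.3 N and held it for about half a second. That is the highest force I read on the lever. I then eased off to about 5 N and opened the jaws.
- **Release:** I backed off another 0.8 mm while the jaws opened, which I had not meant to do, but the collar did not move away from the ring.
- **Last check:** The final wrist picture and depth readings show the collar flush against the ring with no gap. The wrist force read about zero after release, and the gripper stood well clear.
- **Small disagreements:** My estimate of the ring's face varied by about 1.5 mm between views, so I found the final contact by feel. When the jaws closed on the collar, the wrist read about 6 N upward. I took this as the fingertips or collar lightly touching the block, and it went away on lifting.
- **Other parts:** I touched none of the other parts on purpose and saw no sign that they had moved, but I did not re-measure them at the end.

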